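Set the dwell timer and hold a lid press on its third click

ROBOT

A 6-joint arm with a two-finger parallel gripper is mounted at the origin on the work surface. World frame = base frame: x ahead of the robot, y to its left, z up, the work surface at z = 0. Lengths are in m, angles in rad, forces in N, time in s.
With the tool pointing down it reaches from about 0.425 to 1.125 m from the base axis. Payload 14.9 kg.
Tool frame: the origin (TCP) lies where the fingers leave the gripper's body, on its centre line; the fingertips stand 78 mm ahead of it and the grasp point (between the pads) lies 60 mm ahead of it; y points along the fingers, x is the direction in which the jaws open and shut, and the axes are right-handed (so a half turn about y gives the same grasp; the last joint's range is limited). The gripper opens to 91 mm and grips with 3 to 60 N. Pads are 32 mm wide; open, the fingers measure 118 mm over their backs; the gripper's body (76 mm by 178 mm) begins 60 mm behind the grasp point.
Start: joints at [-1.233, 0.379, 1.734, -0, 1.028, -0.033], TCP at [0.254, -0.652, 0.292] pointing down, gripper open.
Joint ranges: [-2.77, 2.77], [-0.74, 2.19], [0, 2.66], [-1.06, 4.2], [0.31, 2.87], [-3.08, 3.08]. Speed limits (rad/s): [1.89, 1.89, 2.39, 3.14, 3.14, 3.14].

INTERFACE

Orientations are given as a rotation vector (axis times angle).
In Python, from workcell import bot gives the robot as it stands. The module is installed in compiled form; this text tells all that it offers.
- The arm moves only by the tool send_rows, never from a script. Its argument "targets" is a list that holds one entry, the list of rows, each a list of 5 numbers: the closure in counts, from 0 (fully open) to 255 (shut), then the shift along the tool's x, y, z in mm, then the turn about the tool's y in rad. A call has 1 to 12 rows; each row is the pose to reach, as a shift and turn from the pose commanded when the call began, along the tool's axes at that moment; what a row does not reach only later rows make up. A row lasts 1/10 s, in which the tool goes at most 50 mm and 8.59 degrees, less where a joint would pass 70% of its speed; a pose out of reach is approached as far as the arm can. A call with a gripper value outside its range is refused whole. The fingers move at their own pace and stop on an object; "newtons" is the grip in N (left out, the last holds). Time passes only in rows, so rows that repeat a pose let the fingers close. It gives the time, the measured TCP pose, the force and the opening at its end, in the units of the state.
- bot.sense(): the state, without advancing time (a new reading comes with each control period).
- bot.camera(name): name is "scene" or "top" or "wrist"; returns (picture, depth): 480x640x3 uint8, red, green, blue; 480x640 float32, m along the optical axis (not along the pixel's ray), 0 where there is no reading.
- bot.camera_model(name): a dict with "fx", "fy", "cx", "cy" (pixels), "T" (4x4, takes a point from camera to world coordinates). Camera axes: x right, y down, z forward; pixel columns grow to the right and rows downward; lengths in m; the calibration is good to about 2 mm. A picture is of the moment at which its call begins: read the wrist's pose just before it. camera_model takes no time and is no camera call; for the wrist camera it gives the pose at the moment of the call.
- bot.hand_in(): hands the job in, once; it reports no verdict.
The state is a dict: "time_s": time; "qpos": joint angles; "joint_vel": joint speeds; "tau": joint torques, N m; "tcp_pos": TCP position; "eef_rot": TCP orientation; "wrist_force": force on the tool from outside, world axes, zero at the start; "wrist_torque": the same for the moment, N m; "gripper_width": finger opening in m.
Only numpy, scipy, OpenCV 4.12 (cv2) and the standard library are available. Lean on these libraries where they do the work, as an engineer would, in place of code of your own. Each camera call takes 0.05 s, during which the arm holds its last target. There are 200 camera calls.

TASK

The lid of the tin in the bench press is still standing proud. First turn the selector knob on the timer box to setting 4 (the mark with four dots), then push the press's black palm pad down past its first two clicks to the third, not on to the bottom stop, so that the lid goes home, and keep holding it there against the spring: the job finishes with you still holding the pad down. Leave the loose tins and the bottle standing where they are.

Things in the scene. Friction and masses are not known exactly. Their poses are not given: they have to be found in the camera images.
- timer_box: Aluminium timer box, 150 x 150 x 45 mm high, bolted down; origin at its underside's centre, z up = the knob's axis. On top, a white plate with five settings marked by 1 to 5 black dots (dice patterns) parted by thin grey lines, 56 mm from the axis, clockwise seen from above, 0.5 rad apart: setting 1 at +1.0 rad (anticlockwise of the box's +x), 3 at +x, 4 at -0.5 rad, 5 at -1.0 rad.
- selector (a joint): Turn of the selector knob in rad, growing clockwise seen from above: 0 = setting 1, 0.5 = 2, 1.0 = 3, 1.5 = setting 4, 2.0 = setting 5; stops at -0.08 and 2.08. A sprung ball clicks it into each setting, pulling it in from up to about 0.2 rad away; turning over a click takes about 0.1 N m. It stays where it is left.
- knob_top (a point): Centre of the top of the selector knob, on its vertical axis, 92 mm above the table. The knob is a black upright cylinder of 44 mm diameter, 46 mm high, standing on the box's top; it can be gripped across at any yaw. Low on its side it has a white pointer fin 7 mm high at most and reaching to 39 mm from the axis.
- pointer_tip (a point): Outer end of the white pointer fin at the foot of the knob, 39 mm from the axis, about 50 mm above the table; it points at the dots of the present setting.
- press: Grey bench lid press bolted to the table: base 150 x 150 x 18 mm, column 34 x 60 mm at its +x edge up to 200 mm, head reaching over the base at 150 to 195 mm height; origin at the centre of the base's underside, z up. The plunger's vertical axis is the press's z axis. A dull gold round tin, 66 mm across, is fixed in the nest beneath the plunger.
- plunger (a joint): Downward travel of the plunger in m: 0 = fully up, clicks at 0.014 (first), 0.028 (second), 0.042 (third), bottom stop at 0.050. A spring always drives it back up when let go: about 5 N at the top and 11 N at the third click; passing a click takes 3 to 4 N more, and seating the lid another 2.5 N, so up to about 20 N in all.
- palm_pad: Black round palm pad on top of the plunger, 56 mm diameter, 16 mm thick, flat top, one piece with the plunger's rod and foot; the origin lies on the plunger's axis 265 mm below the pad's top. It moves straight down with the plunger.
- pad_top (a point): Centre of the flat top of the palm pad: 265 mm above the table when the plunger is up, 223 mm at the third click. Nothing stands above it.
- tin_lid (a joint): How far the tin's lid has been pushed down onto its tin, in m: 0 = proud, 0.008 = home. The foot of the plunger meets it at 0.034 of plunger travel and moves it from there; it stays where it is pushed.
- square_tin: Loose dull gold square tin, 83 x 83 x 102 mm, origin at the centre of its underside; to be left alone.
- water_bottle: Loose clear bottle with white cap, 60 mm diameter, 180 mm high, origin at the centre of its underside; to be left alone.
- flat_tin: Loose flat round steel tin, 72 mm diameter, 30 mm high, origin at the centre of its underside; to be left alone.
There are look-alikes about, which are no part of the job. Of the things shaped like the timer_box, the aluminium one is meant.

How it is judged:
On the way, in this order (a step that is already met when the one before it is completed fails the run):
1. the selector stands at setting 4 with the plunger still up (value of joint selector between 1.3 and 1.7 rad and value of joint plunger below 0.006 m), for 0.3 s.
2. the plunger is pushed to its third click (value of joint plunger between 0.038 and 0.046 m), for 0.3 s.
At the end, for the whole second after the job is handed in: The robot is still pushing on the palm pad with more than 3 N and holds the plunger at its third click (42 mm down, within 4 mm), the lid has been pushed down at least 4 mm, and the selector stands at setting 4 (1.5 rad, within 0.2) (all of step 2 and value of joint tin_lid above 0.004 m and value of joint selector between 1.3 and 1.7 rad and contact force between any of the fingers, the arm and palm_pad above 3 N); the arm keeps its last pose, push and grip.
It fails at once if the plunger is pressed before the selector is at setting 4 (value of joint plunger above 0.012 m and (value of joint selector below 1.25 rad or value of joint selector above 1.75 rad)).
It fails at once if a loose tin or the bottle is moved or tipped (distance of any of square_tin, water_bottle, flat_tin from where it was at the start of the episode above 0.03 m or angle between any of square_tin, water_bottle, flat_tin's own z axis and vertical above 0.5 rad).
It also fails if it takes over 54 s, if anything falls off the work surface, if the arm or the gripper's body presses on something with over 40 N, if the wrist force passes 120 N, or if a joint passes its speed limit or range.

## Working session

There is one attempt and no reset: what is moved stays moved. The work goes in short steps, Python scripts to look and compute and a tool call to move; the robot and the scene stay as the last step left them, time stands still between calls to the robot, and variables do not carry over. Pictures are saved under pics/ and viewed, about 8 in all and at most 12, crops included, and the job is handed in when it is done.

Besides the shell and the picture viewer there is one more tool, called after ">>>" by a JSON object that holds its "method" and its "body". send_rows: Moves the arm, as the interface text tells. Its arguments: {"type":"object","properties":{"targets":{"type":"array","items":{"type":"array","items":{"type":"array","items":{"type":"number"}}}},"newtons":{"type":"number"}},"required":["targets"]}

```bash
mkdir -p pics
python3 - <<'E'
from workcell import bot
import cv2,numpy as np
s=bot.sense(); print({k:np.round(v,3).tolist() for k,v in s.items()})
for n in("scene","top"):
    p,d=bot.camera(n); m=bot.camera_model(n); print(n,{k:np.round(v,3).tolist() for k,v in m.items()})
    cv2.imwrite(f"pics/{n}0.png",p[:,:,::-1]); np.save(f"pics/{n}0.npy",d)
E
```

```text
{'time_s': 0.0, 'qpos': [-1.233, 0.379, 1.735, 0.0, 1.028, -0.033], 'joint_vel': [-0.0, 0.0, 0.0, 0.0, 0.0, -0.001], 'tau': [-0.001, -76.371, -43.437, 0.065, 0.042, -0.0], 'tcp_pos': [0.254, -0.652, 0.292], 'eef_rot': [-1.361, 0.933, -0.931], 'wrist_force': [-0.464, -0.118, -0.089], 'wrist_torque': [0.003, -0.022, -0.024], 'gripper_width': 0.091}
scene {'fx': 537.153, 'fy': 537.153, 'cx': 327.418, 'cy': 237.571, 'T': [[0.32, 0.711, -0.626, 1.204], [0.947, -0.226, 0.227, -0.169], [0.02, -0.666, -0.746, 0.921], [0.0, 0.0, 0.0, 1.0]]}
top {'fx': 460.447, 'fy': 460.447, 'cx': 319.82, 'cy': 242.928, 'T': [[0.011, -0.998, 0.058, 0.524], [-1.0, -0.011, -0.006, 0.067], [0.007, -0.058, -0.998, 1.118], [0.0, 0.0, 0.0, 1.0]]}
```

View pics/top0.png

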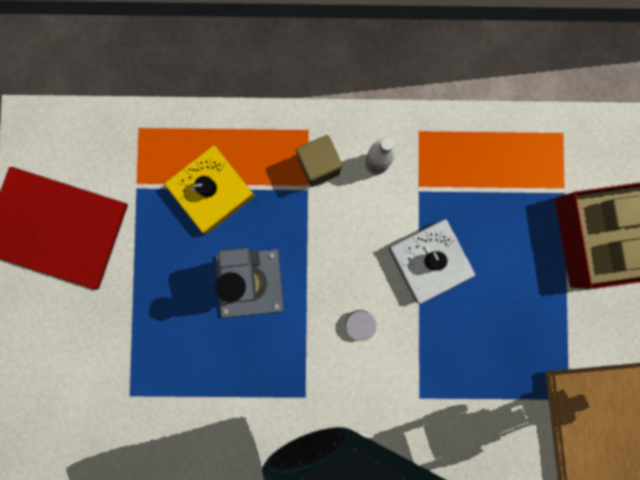

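View pics/scene0.png

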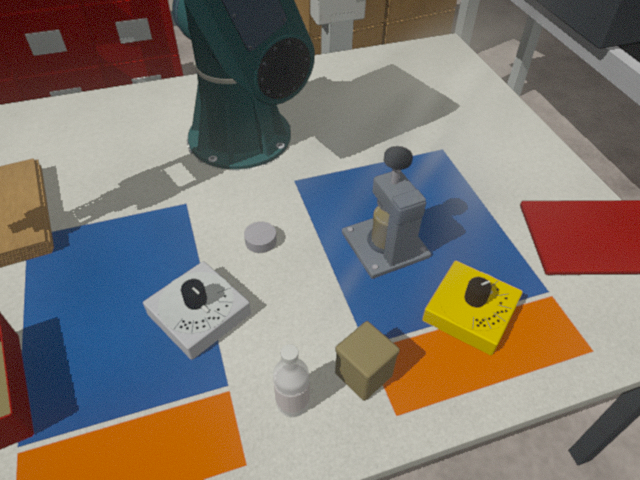

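Top view: aluminium box around (432,262) with its knob at (435,261), press pad at (231,288), and square tin (320,160), bottle (380,157) and flat tin (360,325). The yellow box is the look-alike. Next I'll measure.

```bash
cat > h.py <<'E'
from workcell import bot
import cv2,numpy as np
def ray(name,u,v,z,m=None):
    m=m or bot.camera_model(name); T=np.array(m["T"])
    d=T[:3,:3]@np.array([(u-m["cx"])/m["fx"],(v-m["cy"])/m["fy"],1]); o=T[:3,3]
    return o+d*(z-o[2])/d[2]
def blob(img,box,lo,hi):
    """all contours within box (u0,v0,u1,v1) of gray in lo..hi, largest"""
    u0,v0,u1,v1=box; g=img[v0:v1,u0:u1]
    k=cv2.inRange(g,np.array(lo,np.uint8),np.array(hi,np.uint8))
    c=max(cv2.findContours(k,0,2)[0],key=cv2.contourArea)
    return c+np.array([u0,v0])
E
python3 - <<'E'
from h import *
t=cv2.imread("pics/top0.png"); s=cv2.imread("pics/scene0.png")
for n,im,box,z in(("top",t,(415,240,455,280),.092),("scene",s,(175,272,212,315),.092),("top",t,(205,268,250,308),.265),("scene",s,(380,140,420,180),.265)):
    c=blob(im,box,(0,0,0),(50,50,50)); (u,v),r=cv2.minEnclosingCircle(c); M=cv2.moments(c)
    print(n,z,u,v,r,cv2.boundingRect(c),M['m00'],M['m10']/M['m00'],M['m01']/M['m00'],ray(n,u,v,z).round(4))
# box
g=cv2.cvtColor(t,cv2.COLOR_BGR2HSV); k=cv2.inRange(g,(0,0,140),(180,50,255)); k[:, :385]=0;k[:,485:]=0;k[:212]=0;k[312:]=0
k[:,:][np.arange(480)>312]=0
k=cv2.morphologyEx(k,cv2.MORPH_OPEN,np.ones((3,3)))
cs=sorted(cv2.findContours(k,0,2)[0],key=cv2.contourArea)
for c in cs[-3:]:
    b=cv2.boxPoints(cv2.minAreaRect(c)); print(cv2.contourArea(c),b.round(1).tolist()); P=[ray("top",*p,.045) for p in b]; print(np.round(P,3).tolist(),np.mean(P,0))
for n,u,v,z in(("flat",360,325,.03),("sq",320,160,.102),("bottle",387,146,.18)): print(n,ray("top",u,v,z).round(3))
a=cv2.resize(t[210:310,380:490],None,fx=5,fy=5,interpolation=2)
b=cv2.resize(s[245:365,135:260],None,fx=4.0,fy=4.17,interpolation=2)
h=500; cv2.imwrite("pics/crop1.png",cv2.resize(np.hstack([a,b[:h]]),(800,380)))
E
```

```text
top 0.092 434.73809814453125 260.5 10.842453956604004 (424, 252, 22, 18) 237.0 434.61673699015466 261.51828410689166 [ 0.5472 -0.1959  0.092 ]
scene 0.092 193.02272033691406 294.4034118652344 13.942912101745605 (182, 282, 24, 27) 226.5 195.35320088300222 299.61221486387046 [ 0.5683 -0.203   0.092 ]
top 0.265 229.11538696289062 287.1153869628906 15.783114433288574 (215, 273, 30, 30) 686.5 229.40859431900947 287.0975965040058 [0.4901 0.2283 0.265 ]
scene 0.265 407.0 162.0 6.403224468231201 (403, 157, 9, 11) 20.5 406.7886178861788 163.84552845528455 [0.5192 0.2341 0.265 ]
395.5 [[385.0, 281.0], [418.0, 281.0], [418.0, 311.0], [385.0, 311.0]]
[[0.499, -0.092, 0.045], [0.5, -0.169, 0.045], [0.431, -0.169, 0.045], [0.43, -0.092, 0.045]] [ 0.46515685 -0.13031051  0.045     ]
828.0 [[385.0, 212.0], [418.0, 212.0], [418.0, 244.0], [385.0, 244.0]]
[[0.661, -0.091, 0.045], [0.662, -0.169, 0.045], [0.586, -0.169, 0.045], [0.586, -0.092, 0.045]] [ 0.62360828 -0.13025746  0.045     ]
3858.0 [[390.3999938964844, 246.8000030517578], [446.20001220703125, 218.3000030517578], [475.20001220703125, 275.1000061035156], [419.5, 303.6000061035156]]
[[0.579, -0.104, 0.045], [0.648, -0.235, 0.045], [0.515, -0.302, 0.045], [0.448, -0.172, 0.045]] [ 0.54749387 -0.203442    0.045     ]
flat [ 0.396 -0.036  0.03 ]
sq [0.769 0.063 0.102]
bottle [ 0.781 -0.075  0.18 ]
```

View pics/crop1.png

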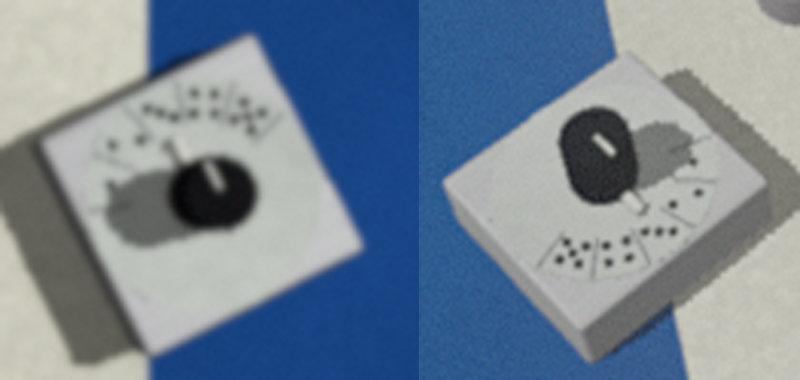

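```bash
cat >> h.py <<'E'
from scipy.spatial.transform import Rotation as Ro
def plan(p):
    s=bot.sense(); R=Ro.from_rotvec(s["eef_rot"]).as_matrix()
    print("t",s["time_s"],"tcp",np.round(s["tcp_pos"],4),"R",R.round(3).tolist(),"shift mm",(1000*R.T@(np.array(p)-s["tcp_pos"])).round(1))
E
python3 -c "
from h import *
plan([.5475,-.2034,.27])"
```

```text
t 0.1 tcp [ 0.2535 -0.6522  0.2917] R [[0.362, -0.0, 0.932], [-0.932, 0.001, 0.362], [-0.001, -1.0, 0.0]] shift mm [-311.8   22.   436.6]
```

>>> {"method": "send_rows", "body": {"targets": [[[0,-28,2,40,0],[0,-57,4,80,0],[0,-85,6,119,0],[0,-114,8,159,0],[0,-142,10,198,0],[0,-170,12,238,0],[0,-198,14,278,0],[0,-227,16,317,0],[0,-255,18,357,0],[0,-283,20,397,0],[0,-312,22,437,0],[0,-312,22,437,0]]]}}

```text
time_s: 1.3
tcp_pos: [0.5499, -0.1993, 0.2699]
eef_rot: [-1.363, 0.929, -0.928]
wrist_force: [-0.6, -0.6, 0.7]
gripper_width: 0.0912
```

Run:
```python
from h import *
plan([.5475,-.2034,.138])
m=bot.camera_model("wrist"); p,d=bot.camera("wrist"); cv2.imwrite("pics/w1.png",p[:,:,::-1])
T=np.array(m["T"]); print(T.round(3).tolist(),m["fx"],m["cx"],m["cy"])
for P in([.5475,-.2034,.092],[.5475,-.2034,.045]):
    c=T[:3,:3].T@(np.array(P)-T[:3,3]); print(c[0]/c[2]*m["fx"]+m["cx"],c[1]/c[2]*m["fy"]+m["cy"])
```

```text
t 1.3 tcp [ 0.5499 -0.1993  0.2699] R [[0.366, -0.0, 0.931], [-0.931, 0.001, 0.366], [-0.001, -1.0, 0.0]] shift mm [  3.  131.9  -3.7]
[[0.366, -0.892, -0.265, 0.624], [-0.931, -0.351, -0.102, -0.172], [-0.002, 0.284, -0.959, 0.363], [0.0, 0.0, 0.0, 1.0]] 354.23947482130166 312.4668670861403 234.88201414833904
315.04187502440385 237.33179638658436
314.77663147370686 222.59155430994014
```

View pics/w1.png

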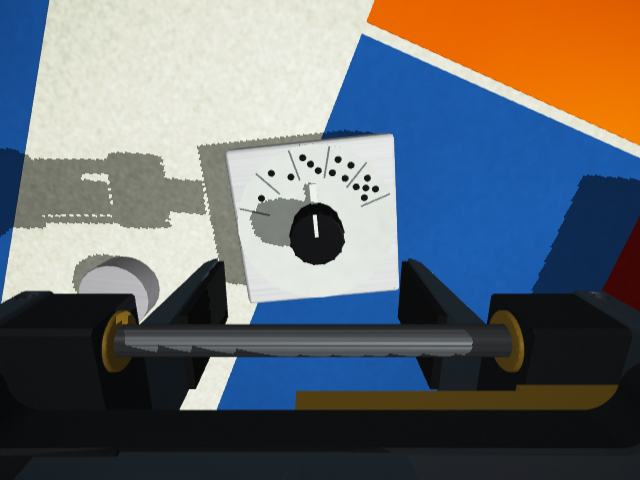

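The wrist view shows the knob top at (317,233), with the fin tip at (310,184) pointing at the three dots near (310,164). I'll compute the angles and refine the axis position.

Run:
```python
from h import *
m=bot.camera_model("wrist"); im=cv2.imread("pics/w1.png")
W=lambda u,v,z: ray("wrist",u,v,z,m)[:2]
k=cv2.inRange(cv2.cvtColor(im,cv2.COLOR_BGR2GRAY),185,255); k[:125]=0;k[310:]=0;k[:,:222]=0;k[:,402:]=0
k[260:,:235]=0
c=max(cv2.findContours(k,0,2)[0],key=cv2.contourArea)
b=cv2.approxPolyDP(cv2.convexHull(c),8,True)[:,0]; print("poly",b.tolist())
P=np.array([W(*p,.045) for p in b]); print(P.round(4).tolist(),P.mean(0))
c=blob(im,(285,198,350,270),(0,0,0),(45,45,45)); (u,v),r=cv2.minEnclosingCircle(c); print("knob",u,v,r,cv2.boundingRect(c),W(u,v,.092),W(u,v,.085))
A=W(310,184,.05);D3=W(310.5,164,.045);D5=W(365.5,187.5,.045);C=P.mean(0)
for n,p in(("fin",A),("d3",D3),("d5",D5)):
    for c0 in(C,W(u,v,.092)): q=p-c0;print(n,np.hypot(*q),np.arctan2(q[1],q[0]))
q=W(315,215,.092)-W(317,237,.092);print("line",np.arctan2(q[1],q[0]))
```

```text
poly [[392, 135], [398, 287], [235, 309], [227, 153]]
[[0.6434, -0.2387], [0.5156, -0.305], [0.4342, -0.1639], [0.5767, -0.1105]] [ 0.5424825  -0.20454335]
knob 316.5 233.5 30.70026206970215 (289, 203, 56, 62) [ 0.54972224 -0.20520139] [ 0.54784157 -0.2060176 ]
fin 0.03986292826709503 0.4296923623738201
fin 0.03374953244739418 0.5369879846815215
d3 0.056783808925610364 0.40555213060933937
d3 0.050509640331263046 0.4741260644503606
d5 0.059738939124204804 -0.5511887434761971
d5 0.05332473211052275 -0.6118145252933985
line 0.4647881397163124
```

>>> {"method": "send_rows", "body": {"targets": [[[0,4,30,-4,0],[0,4,65,-4,0],[0,4,100,-4,0],[0,4,122,-4,0],[0,4,132,-4,0],[0,4,132,-4,0],[255,4,132,-4,0],[255,4,132,-4,0],[255,4,132,-4,0],[255,4,132,-4,0],[255,4,132,-4,0],[255,4,132,-4,0]]], "newtons": 25}}

```text
time_s: 2.55
tcp_pos: [0.5448, -0.2072, 0.1383]
eef_rot: [-1.361, 0.936, -0.929]
wrist_force: [-7.4, 38.2, 25.5]
gripper_width: 0.0463
```

>>> {"method": "send_rows", "body": {"targets": [[[255,-2,0,0,0],[0,-3,0,0,0],[0,-3,0,2,0],[0,-3,0,4,0],[0,-3,0,4,0],[0,-3,0,4,0]]]}}

```text
time_s: 3.15
tcp_pos: [0.5483, -0.2043, 0.1382]
eef_rot: [-1.362, 0.932, -0.932]
wrist_force: [-0.2, -0.9, 0.8]
gripper_width: 0.0807
```

Run:
```python
from h import *
plan([.5475,-.2045,.138])
print(bot.sense()["wrist_force"])
m=bot.camera_model("wrist"); p,d=bot.camera("wrist"); cv2.imwrite("pics/w2.png",p[:,:,::-1])
```

```text
t 3.15 tcp [ 0.5483 -0.2043  0.1382] R [[0.362, 0.0, 0.932], [-0.932, -0.0, 0.362], [0.0, -1.0, -0.0]] shift mm [-0.1  0.2 -0.9]
[-0.21069383 -0.90291492  0.76684517]
```

View pics/w2.png

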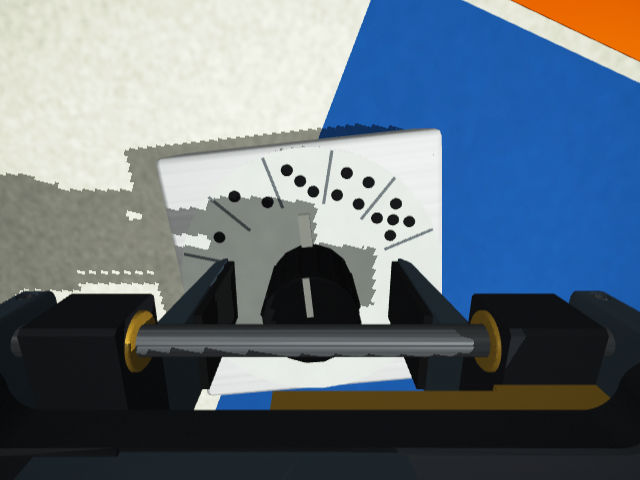

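The knob sits at (311,310), midway between the fingers, and the fin at (305,228) points at setting 3. Now I'll close.

>>> {"method": "send_rows", "body": {"targets": [[[255,0,0,0,0],[255,0,0,0,0],[255,0,0,0,0],[255,0,0,0,0],[255,0,0,0,0],[255,0,0,0,0]]], "newtons": 25}}

```text
time_s: 3.8
tcp_pos: [0.548, -0.2039, 0.1382]
eef_rot: [-1.362, 0.933, -0.931]
wrist_force: [0.8, 8.7, 10.1]
gripper_width: 0.0436
```

>>> {"method": "send_rows", "body": {"targets": [[[255,0,0,0,0.1],[255,0,0,0,0.2],[255,0,0,0,0.3],[255,0,0,0,0.4],[255,0,0,0,0.48],[255,0,0,0,0.52],[255,0,0,0,0.52],[255,0,0,0,0.52]]]}}

```text
time_s: 4.6
tcp_pos: [0.5481, -0.2039, 0.1382]
eef_rot: [-1.136, 1.318, -1.317]
wrist_force: [-2.9, 4.2, 4.9]
gripper_width: 0.0435
```

Run:
```python
from h import *
plan([.5475,-.2045,.138]); s=bot.sense(); print(s["wrist_force"],s["wrist_torque"],s["gripper_width"])
p,d=bot.camera("wrist"); cv2.imwrite("pics/w3.png",p[100:420,:,::-1])
```

```text
t 4.6 tcp [ 0.5481 -0.2039  0.1382] R [[-0.147, -0.001, 0.989], [-0.989, 0.001, -0.147], [-0.0, -1.0, -0.001]] shift mm [ 0.7  0.2 -0.5]
[-2.87143984  4.195502    4.87789768] [0.91741527 0.46619989 0.05752005] 0.043499584163351666
```

View pics/w3.png

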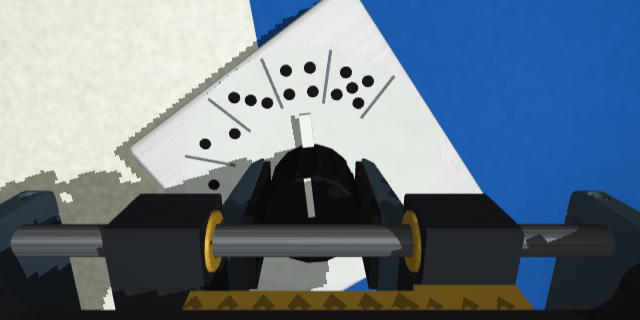

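Knob now points at setting 4: the fin at (302,130) lines up with the four dots near (300,82). Release and rise.

>>> {"method": "send_rows", "body": {"targets": [[[60,0,0,0,0],[60,0,0,0,0],[60,0,0,0,0],[60,0,-30,0,0],[60,0,-75,0,0],[60,0,-120,0,0],[255,0,-165,0,0],[255,0,-210,0,0],[255,0,-250,0,0],[255,0,-250,0,0],[255,0,-250,0,0],[255,0,-250,0,0]]]}}

```text
time_s: 5.85
tcp_pos: [0.5478, -0.2041, 0.3869]
eef_rot: [-1.136, 1.32, -1.317]
wrist_force: [0.1, -0.2, -0.8]
gripper_width: 0.0247
```

Run:
```python
from h import *
plan([.490,.228,.390])
s=bot.sense();print(s["qpos"],s["gripper_width"])
p,d=bot.camera("top"); cv2.imwrite("pics/t2.png",p[:,:,::-1])
p,d=bot.camera("scene"); im=p[:,:,::-1].copy(); cv2.imwrite("pics/s2.png",im)
cv2.imwrite("pics/s2c.png",np.hstack([cv2.resize(im[245:365,135:260],(400,384),interpolation=2),cv2.resize(im[130:250,330:455],(400,384),interpolation=2)]))
```

```text
t 5.85 tcp [ 0.5478 -0.2041  0.3869] R [[-0.149, -0.002, 0.989], [-0.989, 0.001, -0.149], [-0.0, -1.0, -0.002]] shift mm [-418.7   -2.8 -121.3]
[-3.96494952e-01  9.56257866e-02  1.90454272e+00 -5.01513735e-05
  1.14317578e+00  1.32343600e+00] 0.024686900961133712
```

View pics/s2c.png

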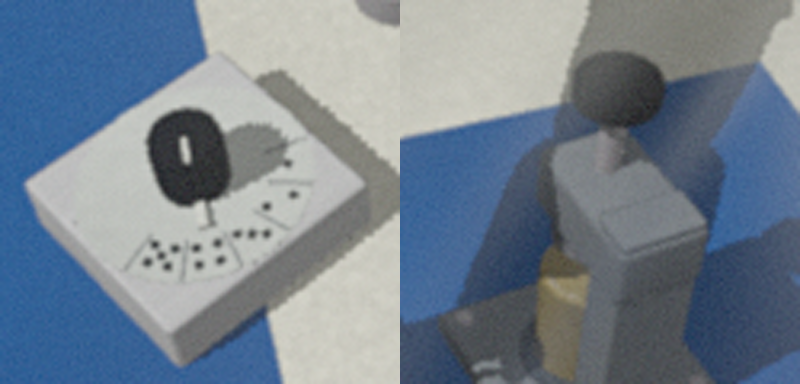

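Selector confirmed at 4: the fin at crop (210,215) points at the four dots. The pad is up. I'll travel to above the pad.

>>> {"method": "send_rows", "body": {"targets": [[[255,-42,0,-12,0],[255,-84,0,-24,0],[255,-126,0,-36,0],[255,-168,0,-48,0],[255,-210,0,-61,0],[255,-252,0,-73,0],[255,-294,0,-85,0],[255,-336,0,-97,0],[255,-378,0,-109,0],[255,-419,0,-121,0],[255,-419,0,-121,0],[255,-419,0,-121,0]]]}}

```text
time_s: 7.15
tcp_pos: [0.4905, 0.2287, 0.3872]
eef_rot: [-1.138, 1.318, -1.317]
wrist_force: [-0.3, -1.0, -1.1]
gripper_width: 0.0005
```

Run:
```python
from h import *
m=bot.camera_model("wrist"); p,d=bot.camera("wrist"); im=p[:,:,::-1].copy(); cv2.imwrite("pics/w4.png",im)
plan([.490,.228,.345]); print(bot.sense()["gripper_width"],bot.sense()["wrist_force"])
T=np.array(m["T"]);c=T[:3,:3].T@(np.array([.49,.228,.265])-T[:3,3]); print(c[0]/c[2]*m["fx"]+m["cx"],c[1]/c[2]*m["fy"]+m["cy"])
```

```text
t 7.2 tcp [0.4907 0.2279 0.3873] R [[-0.148, -0.001, 0.989], [-0.989, -0.001, -0.148], [0.001, -1.0, -0.001]] shift mm [-0.  42.3 -0.6]
0.000350888947174178 [ 0.30686868 -0.47313344 -0.04016087]
310.47648016303134 258.2593210305296
```

View pics/w4.png

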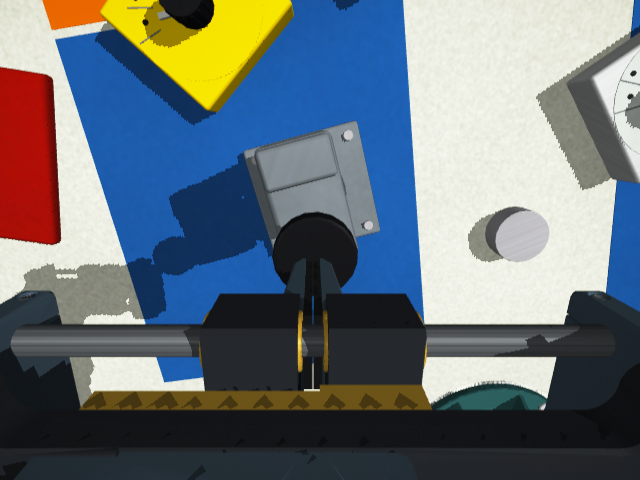

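The pad top is at (315,252), about 5 px off the prediction, so I'll correct by +3 mm in x and z while descending in stages.

>>> {"method": "send_rows", "body": {"targets": [[[255,2,15,2,0],[255,3,30,3,0],[255,3,40,3,0],[255,3,47,3,0],[255,3,54,3,0],[255,3,61,3,0],[255,3,67,3,0],[255,3,72,3,0],[255,3,76,3,0],[255,3,76,3,0],[255,3,76,3,0]]]}}

```text
time_s: 8.3
tcp_pos: [0.4935, 0.2242, 0.3123]
eef_rot: [-1.135, 1.318, -1.319]
wrist_force: [-4.1, -4.9, 11.2]
gripper_width: 0.0004
```

>>> {"method": "send_rows", "body": {"targets": [[[255,0,4,0,0],[255,0,7,0,0],[255,0,9,0,0],[255,0,11,0,0],[255,0,12,0,0],[255,0,12,0,0],[255,0,12,0,0]]]}}

```text
time_s: 9.0
tcp_pos: [0.4936, 0.2243, 0.3007]
eef_rot: [-1.135, 1.318, -1.319]
wrist_force: [-6.4, -4.7, 13.5]
gripper_width: 0.0006
```

Run:
```python
from h import *
p,d=bot.camera("scene"); im=p[:,:,::-1].copy(); cv2.imwrite("pics/s3.png",im)
t,dt=bot.camera("top"); t=t[:,:,::-1].copy(); cv2.imwrite("pics/t3.png",t)
plan([.490,.228,.301]); s=bot.sense(); print(s["wrist_force"],s["gripper_width"])
a=np.hstack([cv2.resize(im[140:280,330:450],(400,466),interpolation=2),cv2.resize(im[245:365,135:260],(400,466),interpolation=2)])
cv2.imwrite("pics/s3c.png",a)
```

```text
t 9.1 tcp [0.4936 0.2243 0.3007] R [[-0.149, 0.0, 0.989], [-0.989, -0.0, -0.149], [0.0, -1.0, 0.0]] shift mm [-3.2 -0.3 -4.2]
[-5.76981354 -5.54431124 13.80306543] 0.00021297651112895614
```

View pics/s3c.png

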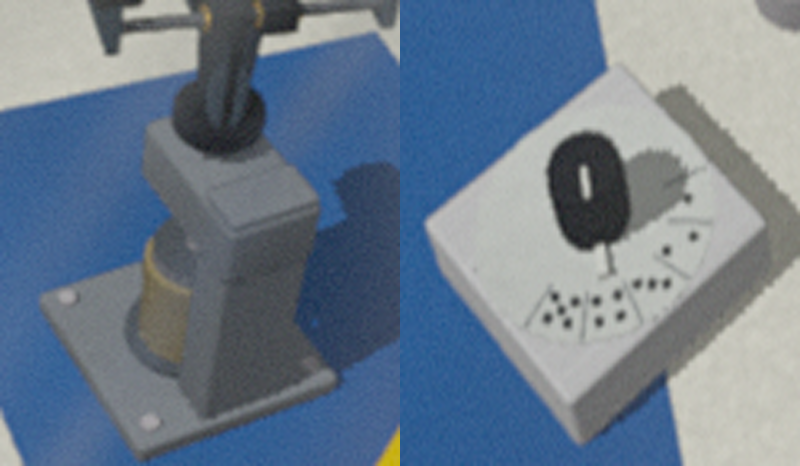

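The fingertips are at z = 0.2227, so the plunger is about 42.3 mm down with 13.8 N upward. The foot is on the lid and the selector is still at 4. I'll hold briefly, then hand in.

>>> {"method": "send_rows", "body": {"targets": [[[255,0,0,0,0],[255,0,0,0,0],[255,0,0,0,0],[255,0,0,0,0],[255,0,0,0,0]]]}}

```text
time_s: 9.6
tcp_pos: [0.4936, 0.2243, 0.3007]
eef_rot: [-1.135, 1.318, -1.319]
wrist_force: [-6.2, -4.5, 13.8]
gripper_width: 0.0008
```

Run:
```python
from h import *
s=bot.sense(); print(s["time_s"],s["tcp_pos"],s["wrist_force"])
a,b=cv2.imread("pics/top0.png"),cv2.imread("pics/t3.png")
for n,(u0,v0,u1,v1) in dict(flat=(338,306,380,345),sq=(296,134,344,186),bottle=(364,136,398,176)).items(): print(n,cv2.absdiff(a[v0:v1,u0:u1],b[v0:v1,u0:u1]).mean().round(1))
if abs(s["tcp_pos"][2]-.301)<.002 and s["wrist_force"][2]>8: print(bot.hand_in())
```

```text
9.6 [0.49362585 0.22428008 0.30068744] [-6.20188241 -4.4569149  13.75301982]
flat 5.1
sq 3.5
bottle 4.4
the job is handed in; nothing more can be done
None
```

I turned the aluminium timer box's knob from setting 3 to setting 4. Then I pushed the palm pad to the third click with closed fingers and handed the job in at 9.6 s, still holding it down.

- **Selector:** the last camera view shows the fin pointing at the four dots.
- **Plunger:** going by the arm's measured position, it was about 42.3 mm down. It held steady for the last half second, with about 13.8 N pushing up on the tool.
- **Lid:** I did not measure its travel directly. At that depth it should have gone down about 8 mm, and the picture shows the plunger's foot down on it.
- **Loose tins and bottle:** the top-view pictures from before and after hardly differ around them, so they look unmoved.
- **What went wrong:** on the first grip attempt the fingers were about 4 mm off centre, which put a side force of about 38 N on the knob. I opened them, re-centred and gripped again. A small sideways force of about 7 N also remained on the pad at the end.

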